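# Load the inspection rests with freshly turned parts

## Robot

A 6-joint arm with a two-finger parallel gripper is mounted at the origin on a cart in front of the work surface, level with it; the furniture and walls round the work are solid. World frame = base frame: x ahead of the robot, y to its left, z up, the work surface at z = 0. Lengths are in mm, angles in degrees, forces in N, time in s.
With the tool pointing down it reaches from about 350 to 850 mm from the base axis. Payload 8.1 kg.
Tool frame: the origin (TCP) lies at the very end of the fingers, on their centre line; the grasp point (between the pads) lies 19 mm behind it; z points along the fingers, y is the line along which they close (so a half turn about z gives the same grasp; the last joint's range is limited). The gripper opens to 93 mm and grips with 3 to 60 N. Pads are 15 mm wide; open, the fingers measure 128 mm over their backs; the gripper's body (75 mm by 188 mm) begins 65 mm behind the grasp point.
Start: joints at [-78.174, 7.471, 85.268, -0, 87.261, -4.893], TCP at [172.626, -574.635, 218.635] pointing down, gripper open.
Joint ranges: [-169.43, 169.43], [-51.17, 129.36], [1.28, 143.12], [-76.62, 256.62], [0, 156.53], [-152.29, 152.29]. Speed limits (degrees/s): [136.94, 136.94, 159.86, 180, 180, 180].

## Interface

Orientations are given as [roll, pitch, yaw] about the fixed x, y, z axes, in that order (R = Rz(yaw) Ry(pitch) Rx(roll)).
In Python, from station import sensors, get_image, robot gives the robot as it stands. The module is installed in compiled form; this text tells all that it offers.
- The arm moves only by the shell command python3 -m crank 'ROWS' [OPENING] [FORCE]. ROWS is JSON, a list of rows, each a list of 2 entries, a list of its own where there are three numbers: the shift along the tool's x, y, z scaled (see below), then the turn, a rotation vector about the tool's x, y, z scaled (see below). In form: [[[tx, ty, tz], [ax, ay, az]], ...]. A call has 1 to 12 rows; each row is the pose to reach, as a shift and turn from the pose commanded when the call began, along the tool's axes at that moment; what a row does not reach only later rows make up. The controller multiplies each number of a shift by 0.08 m and each number of a turn by 0.5 rad. A row lasts 1/12 s, in which the tool goes at most 41.7 mm and 7.16 degrees, less where a joint would pass 70% of its speed; a pose out of reach is approached as far as the arm can. A call with a number of a shift or a turn outside -1 to 1 is refused whole. A call with a gripper value outside its range is refused whole. OPENING is the opening, from -1 (shut) to 1 (fully open), set as the call begins (- or left out, the last holds). The fingers move at their own pace and stop on an object; FORCE is the grip in N (left out, the last holds). Time passes only in rows, so rows that repeat a pose let the fingers close. It gives the time, the measured TCP pose, the force, the opening and the grip force at its end, in the units of the state.
- sensors.get_obs(): the state, without advancing time (a new reading comes with each control period).
- get_image(name): name is "side" or "top"; returns a dict with "color" (420x560x3 uint8, red, green, blue), "fx", "fy", "cx", "cy" (pixels), "view" (4x4, takes a point from world to camera coordinates). Camera axes: x right, y down, z forward; pixel columns grow to the right and rows downward; lengths in mm; the calibration is good to about 2 mm. A picture is of the moment at which its call begins. There is no depth.
- robot.job_done(): hands the job in; it is judged then, once.
The state is a dict: "time": time; "joints": joint angles; "joint_vel": joint speeds; "joint_torque": joint torques, N m; "ee_pos": TCP position; "ee_rot": TCP orientation; "wrist_force": force on the tool from outside, world axes, zero at the start; "torque": the same for the moment, N m; "width": finger opening in mm; "gripper_force": force on a finger pad.
Only numpy, scipy, OpenCV 4.12 (cv2) and the standard library are available. Lean on these libraries where they do the work, as an engineer would, in place of code of your own. Each camera call takes 0.05 s, during which the arm holds its last target. There are 200 camera calls.

## Task

Get the four finished parts ready for the runout check: set each on the rest that is made for it - the long thin drum on the wheels of the long roller stand, the short fat drum on the wheels of the short roller stand, the stepped spindle with its two journals in the V forks and its thick middle between them, and the cast hub flange down, flat on the nest plate between the four pins. Lower them gently, do not drop them, and leave every part released and lying still in its rest, not rolling.

Things in the scene. Friction and masses are not known exactly. Their poses are not given: they have to be found in the camera images.
- long_drum_center (a point): Long thin steel drum, a plain cylinder 32 mm in diameter, 120 mm long (about 0.25 kg), lying loose on its side on the bench; it rolls if pushed. The point is its centre, 16 mm above what it lies on; x runs along its axis (y and z turn as it rolls).
- short_drum_center (a point): Short fat aluminium drum, a plain cylinder 52 mm in diameter, 80 mm long (about 0.4 kg), lying loose on its side on the bench; it rolls if pushed. The point is its centre, 26 mm above what it lies on; x runs along its axis (y and z turn as it rolls).
- spindle_center (a point): Stepped steel spindle, 130 mm long (about 0.35 kg), lying loose on its side: thick middle body 32 mm in diameter, 56 mm long, and at each end a thin journal 20 mm in diameter, 37 mm long. The point is its centre, mid-body, 16 mm above the bench; x runs along its axis. It rolls if pushed. Grip the body.
- cast_hub_center (a point): Small grey cast hub (0.11 kg) standing loose on its round flange, 62 mm in diameter; a narrower boss rises from it, 31 mm high in all. The point is on its axis half-way up, 15.5 mm above its underside; z is up. Grip it across the flange, fingertips 2 to 4 mm above the surface it stands on: above the flange its sides slope inward.
- long_stand_seat (a point): Long roller stand, fixed: base 156 x 68 x 10 mm, an end plate 51 mm high at each end, inner faces 140 mm apart, between them 4 free bearing wheels, diameter 24 mm, tops 38 mm above the bench, at x = +/-48, y = +/-17 mm. The point is the long drum's centre when seated on all 4 wheels, 48 mm above the bench, mid-stand; x runs along the drum, z up. The middle is open to the base for fingers.
- short_stand_seat (a point): Short roller stand, fixed: base 116 x 74 x 10 mm, an end plate 61 mm high at each end, inner faces 100 mm apart, between them 4 free bearing wheels, diameter 24 mm, tops 38 mm above the bench, at x = +/-30, y = +/-20 mm. The point is the short drum's centre when seated on all 4 wheels, 58 mm above the bench, mid-stand; x runs along the drum, z up. The middle is open to the base for fingers.
- v_rest_seat (a point): Spindle rest, fixed: base 124 x 56 x 10 mm with two V forks 12 mm thick at x = +/-46 mm (80 mm clear between), V faces at 45 degrees, tips 55 mm above the bench, 21 mm to either side. The point is the spindle's centre when both journals sit in the Vs, 48 mm above the bench; x runs along the spindle, z up. Between the forks it is open to the base for fingers.
- pin_nest_seat (a point): Pin nest, fixed: square plate 88 x 88 x 10 mm with four upright pins, diameter 8 mm, 14 mm high, at x, y = +/-30.4 mm. The point is the hub's centre (half-way up) when it stands centred between the pins, 25.5 mm above the bench; x and y run along the plate's sides, z up. The flange has 8 mm to spare to each pin. Fingers closing along x or y pass between the pins.

How it is judged (in metres and radians):
At the end, for the whole second after the job is handed in: Each drum and the spindle lies in its own rest: centre within 5 mm sideways, 4 mm in height, 14 mm along the axis, axis within 0.08 rad. The hub stands upright on the nest, within 12 mm of centre along each side and 3 mm in height. All released and at rest (x of long_drum_center in the frame of long_stand_seat between -0.014 and 0.014 m and y of long_drum_center in the frame of long_stand_seat between -0.005 and 0.005 m and z of long_drum_center in the frame of long_stand_seat between -0.004 and 0.004 m and angle between the x axis of long_drum_center and the x axis of long_stand_seat, either way round below 0.08 rad and linear speed of each of long_drum, short_drum, spindle, cast_hub below 0.01 m/s and angular speed of each of long_drum, short_drum, spindle, cast_hub below 0.3 rad/s and x of short_drum_center in the frame of short_stand_seat between -0.014 and 0.014 m and y of short_drum_center in the frame of short_stand_seat between -0.005 and 0.005 m and z of short_drum_center in the frame of short_stand_seat between -0.004 and 0.004 m and angle between the x axis of short_drum_center and the x axis of short_stand_seat, either way round below 0.08 rad and x of spindle_center in the frame of v_rest_seat between -0.014 and 0.014 m and y of spindle_center in the frame of v_rest_seat between -0.005 and 0.005 m and z of spindle_center in the frame of v_rest_seat between -0.004 and 0.004 m and angle between the x axis of spindle_center and the x axis of v_rest_seat, either way round below 0.08 rad and x of cast_hub_center in the frame of pin_nest_seat between -0.012 and 0.012 m and y of cast_hub_center in the frame of pin_nest_seat between -0.012 and 0.012 m and z of cast_hub_center in the frame of pin_nest_seat between -0.003 and 0.003 m and angle between cast_hub_center's own z axis and vertical below 0.08 rad); the robot touches nothing.
It fails at once if the long drum is dropped or slammed into its holder (faster than 0.45 m/s within 25 mm of its seat) (distance between long_drum_center and long_stand_seat below 0.025 m and linear speed of long_drum above 0.45 m/s).
It fails at once if the short drum is dropped or slammed into its holder (faster than 0.45 m/s within 25 mm of its seat) (distance between short_drum_center and short_stand_seat below 0.025 m and linear speed of short_drum above 0.45 m/s).
It fails at once if the spindle is dropped or slammed into its holder (faster than 0.45 m/s within 25 mm of its seat) (distance between spindle_center and v_rest_seat below 0.025 m and linear speed of spindle above 0.45 m/s).
It fails at once if the cast hub is dropped or slammed into its holder (faster than 0.45 m/s within 25 mm of its seat) (distance between cast_hub_center and pin_nest_seat below 0.025 m and linear speed of cast_hub above 0.45 m/s).
It also fails if it takes over 106 s, if anything falls off the work surface, if the arm or the gripper's body presses on something with over 40 N, if the wrist force passes 120 N, or if a joint passes its speed limit or range.

## Working session

There is one attempt and no reset: what is moved stays moved. The work goes in short steps, Python scripts to look and compute and a shell command to move; the robot and the scene stay as the last step left them, time stands still between calls to the robot, and variables do not carry over. Pictures are saved under pics/ and viewed, at most 14 in all, crops included, and the job is handed in when it is done.

```bash
mkdir -p pics; python3 - <<'E'
from station import sensors,get_image
import cv2,numpy as np
for n in("top","side"):
    d=get_image(n);cv2.imwrite(f"pics/{n}0.png",d["color"][:,:,::-1])
    np.set_printoptions(suppress=True,precision=4)
    print(n,d["fx"],d["fy"],d["cx"],d["cy"]);print(np.array(d["view"]))
o=sensors.get_obs();print(o)
E
```

```text
top 389.3396694579182 389.3396694579182 278.01668949797704 207.2328657830261
[[ -0.0107  -0.9999  -0.0087  35.0991]
 [ -0.9908   0.0118  -0.1347 519.3427]
 [  0.1348   0.0072  -0.9909 856.4893]
 [  0.       0.       0.       1.    ]]
side 395.7955392764294 395.7955392764294 280.5690416824387 214.43917866177762
[[ -0.9115  -0.4107  -0.0214 505.2275]
 [ -0.2465   0.5871  -0.7711 174.5595]
 [  0.3293  -0.6976  -0.6364 737.572 ]
 [  0.       0.       0.       1.    ]]
{'time': 0.1, 'joints': array([-78.1753,   7.5116,  85.3219,  -0.0009,  87.2618,  -4.8958]), 'joint_vel': array([ 0.0199, -0.1752, -0.1425, -0.0719,  0.077 ,  0.0355]), 'joint_torque': array([  0.0015, -56.1342, -49.3097,   0.0771,   0.0291,  -0.    ]), 'ee_pos': array([ 172.5054, -574.1355,  217.694 ]), 'ee_rot': array([-179.9049,   -0.0073,   16.7205]), 'wrist_force': array([ 0.2769,  0.0759, -0.2623]), 'torque': array([ 0.0284, -0.0116, -0.0188]), 'gripper_force': 0.0, 'width': 93.0070235239811}
```

View pics/top0.png

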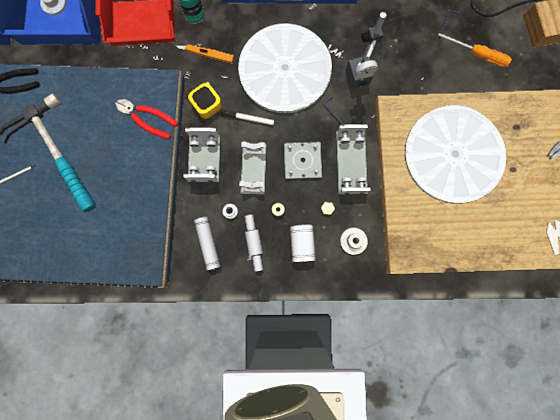

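View pics/side0.png

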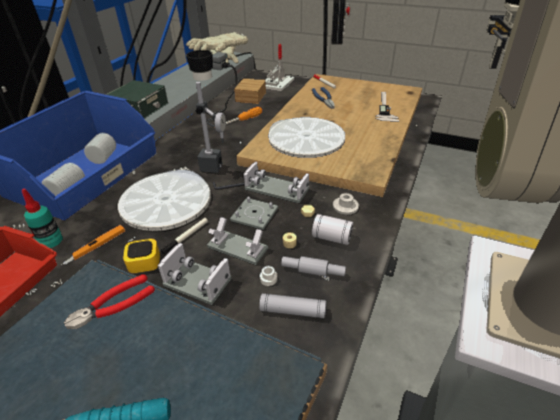

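The top view shows four stands: short roller stand at about (203,155), V rest (253,167), nest (303,160) and long stand (353,158). The parts are the long drum (205,244), spindle (253,243), short drum (302,243) and hub (354,241). I'll zoom in on both views.

```bash
python3 - <<'E'
import cv2
a=cv2.imread("pics/top0.png")[115:280,180:380];cv2.imwrite("pics/top0c.png",cv2.resize(a,None,fx=3.6,fy=3.6,interpolation=cv2.INTER_CUBIC))
a=cv2.imread("pics/side0.png")[155:325,155:365];cv2.imwrite("pics/side0c.png",cv2.resize(a,None,fx=3.5,fy=3.5,interpolation=cv2.INTER_CUBIC))
E
```

```text
(no output)
```

View pics/top0c.png

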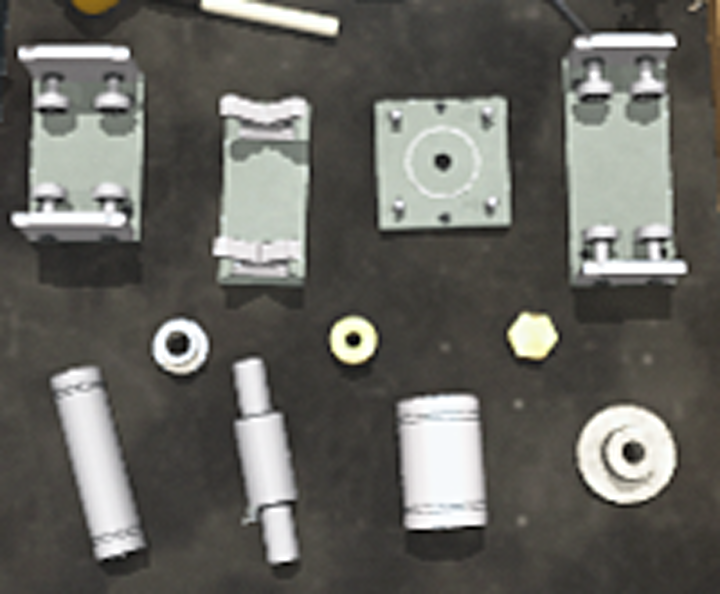

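View pics/side0c.png

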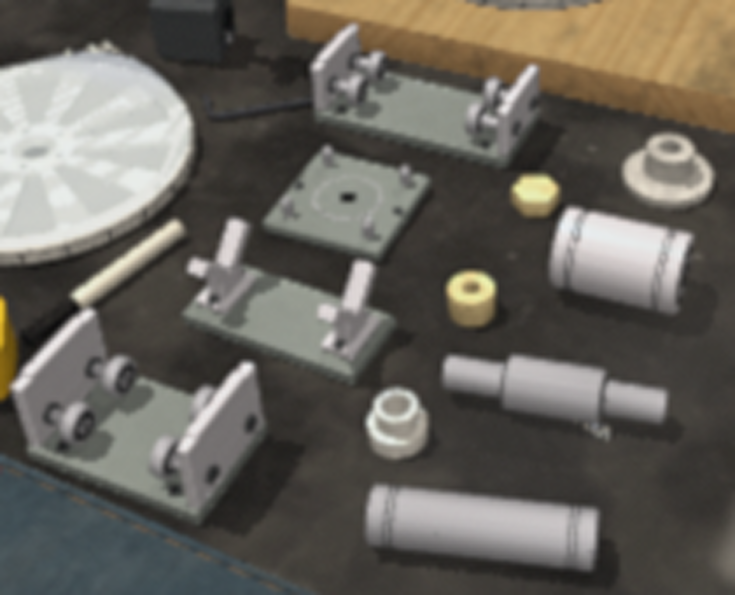

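```bash
cat > vis.py <<'E'
import cv2,numpy as np
from scipy.optimize import minimize
S=4
def box(x0,x1,y0,y1,z0,z1): return np.array([[x,y,z] for x in(x0,x1) for y in(y0,y1) for z in(z0,z1)],float)
def cyl(x0,x1,r,zc):
    a=np.linspace(0,2*np.pi,40); return np.array([[x,r*np.cos(t),zc+r*np.sin(t)] for x in(x0,x1) for t in a])
def disc(r,z0,z1):
    a=np.linspace(0,2*np.pi,48); return np.array([[r*np.cos(t),r*np.sin(t),z] for z in(z0,z1) for t in a])
def stand(L,W,H,w): return [box(-L/2,L/2,-W/2,W/2,0,10)]+[box(s*L/2-4-4*s-4+4,0,0,0,0,0) for s in()]+[box(min(s*L/2,s*(L/2-8)),max(s*L/2,s*(L/2-8)),-w/2,w/2,0,H) for s in(-1,1)]
def vrest(w): 
    r=[box(-62,62,-28,28,0,10)]
    for s in(-1,1):
        x0,x1=s*46-6,s*46+6
        for q in(-1,1): r.append(np.array([[x,q*y,z] for x in(x0,x1) for y,z in((0,10),(0,34),(21,55),(w,48),(w,10))],float))
    return r
def model(n,p=None):
    return {'long_drum':lambda:[cyl(-60,60,16,16)],'short_drum':lambda:[cyl(-40,40,26,26)],
     'spindle':lambda:[cyl(-28,28,16,16),cyl(-65,65,10,16)],'hub':lambda:[disc(31,0,6),disc(15,0,31)],
     'long_stand':lambda:stand(156,68,51,p),'short_stand':lambda:stand(116,74,61,p),
     'v_rest':lambda:vrest(p),'nest':lambda:[box(-44,44,-44,44,0,10)]}[n]()
def proj(d,P):
    V=np.array(d["view"]);c=P@V[:3,:3].T+V[:3,3]
    return np.c_[d["fx"]*c[:,0]/c[:,2]+d["cx"],d["fy"]*c[:,1]/c[:,2]+d["cy"]]
def ray(d,u,v,z):
    V=np.array(d["view"]);R,t=V[:3,:3],V[:3,3];o=-R.T@t
    k=R.T@np.array([(u-d["cx"])/d["fx"],(v-d["cy"])/d["fy"],1]);return o+k*(z-o[2])/k[2]
def place(q,z=0):
    c,s=np.cos(q[2]),np.sin(q[2]);return lambda P:P@np.array([[c,s,0],[-s,c,0],[0,0,1]])+[q[0],q[1],z]
def raster(d,parts,q,z=0):
    m=np.zeros((420*S,560*S),np.uint8);T=place(q,z)
    for P in parts:
        h=cv2.convexHull(((proj(d,T(P))+.5)*S-.5).astype(np.float32))
        cv2.fillConvexPoly(m,np.round(h*16).astype(np.int32),255,cv2.LINE_8,4)
    return m
def mask(d,th):
    m=(d["color"].max(2)).astype(np.float32);m=cv2.resize(m,None,fx=S,fy=S,interpolation=cv2.INTER_LINEAR)
    return (m>th).astype(np.uint8)*255
def fit(ds,n,q0,th=105,p=None,z=0,fixyaw=False):
    rois=[];ms=[]
    for d in ds:
        roi=cv2.dilate(raster(d,model(n,p),q0,z),np.ones((13*S//2*2+1,)*2,np.uint8))
        m=mask(d,th)&roi;m=cv2.morphologyEx(m,cv2.MORPH_CLOSE,np.ones((9,9),np.uint8))
        k,l,st,_=cv2.connectedComponentsWithStats(m);m=(l==1+st[1:,4].argmax())*np.uint8(255);ms.append(m)
    def f(x,each=False):
        q=[x[0],x[1],q0[2] if fixyaw else x[2]/30];r=[]
        for d,m in zip(ds,ms):
            a=raster(d,model(n,x[3] if p else None),q,z);r.append((a&m).astype(bool).sum()/(a|m).astype(bool).sum())
        return r if each else -np.mean(r)
    x=np.array([q0[0],q0[1],q0[2]*30]+([p] if p else []));sx=np.vstack([x]+[x+6*e for e in np.eye(len(x))])
    r=minimize(f,x,method='Nelder-Mead',options=dict(initial_simplex=sx,xatol=.1,fatol=1e-5,maxiter=200))
    x=r.x;return np.array([x[0],x[1],q0[2] if fixyaw else x[2]/30]),f(x,True),x[3:]
E
cat > m0.py <<'E'
from vis import *
from station import get_image
import sys
ds=[get_image("top"),get_image("side")]
I={'long_drum':(100,463,16,12),'spindle':(266,460,16,10),'short_drum':(442,462,30,0),'hub':(627,454,6,0),
'short_stand':(85,155,10,0),'v_rest':(264,205,10,0),'nest':(443,163,10,0),'long_stand':(620,180,10,0)}
W={'short_stand':70,'long_stand':66,'v_rest':26}
ov=[d["color"][:,:,::-1].copy() for d in ds]
ov=[cv2.resize(o,None,fx=S,fy=S) for o in ov]
for n,(u,v,z,a) in I.items():
    c=ray(ds[0],(u+.5)/3.6-.5+180,(v+.5)/3.6-.5+115,z)
    q,r,w=fit(ds,n,[c[0],c[1],np.radians(a)],p=W.get(n),fixyaw=n=='hub',th=85 if 'stand' in n or n in('nest','v_rest') else 105)
    print(n,c[:2].round(),q[:2].round(1),np.degrees(q[2]).round(2),np.round(r,3),w)
    for o,d in zip(ov,ds):
        for P in model(n,w[0] if len(w) else None):
            h=cv2.convexHull(((proj(d,place(q)(P))+.5)*S-.5).astype(np.float32)).astype(int);cv2.polylines(o,[h],True,(0,0,255),1)
a=ov[0][110*S:285*S,175*S:385*S];b=ov[1][150*S:330*S,150*S:370*S]
cv2.imwrite("pics/ovt.png",a[:600,:800] if 0 else cv2.resize(a,(700,583)));cv2.imwrite("pics/ovs.png",cv2.resize(b,(700,573)))
E
python3 m0.py
```

```text
long_drum [440. 194.] [441.4 195.6] 15.27 [0.953 0.887] []
spindle [441.  87.] [441.4  87.6] 10.4 [0.93  0.855] []
short_drum [438. -25.] [438.8 -25.7] 3.18 [0.961 0.904] []
hub [ 443. -147.] [ 443.9 -147.6] 0.0 [0.892 0.935] []
short_stand [645. 208.] [647.5 207.6] -1.09 [0.97  0.816] [69.60247308]
v_rest [610.  88.] [621.3  88.2] -2.36 [0.944 0.848] [23.33022082]
nest [637. -31.] [638.8 -30.6] 0.98 [0.969 0.857] []
long_stand [ 624. -148.] [ 633.4 -148.5] 0.06 [0.932 0.609] [64.46414655]
```

View pics/ovt.png

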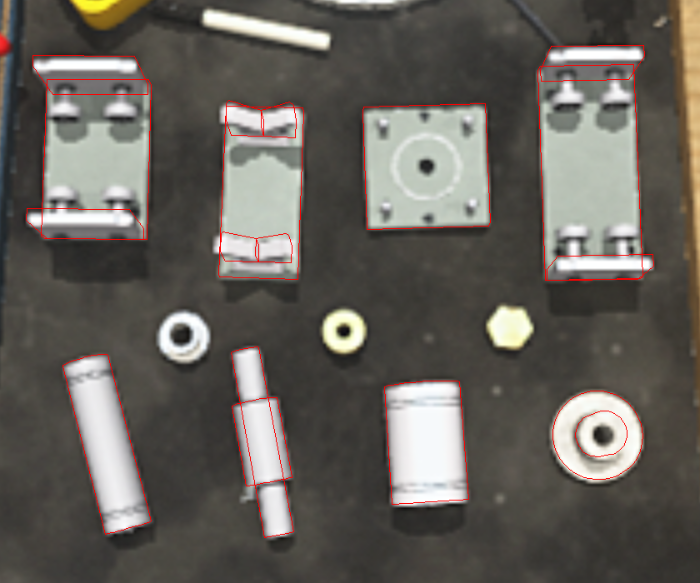

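View pics/ovs.png

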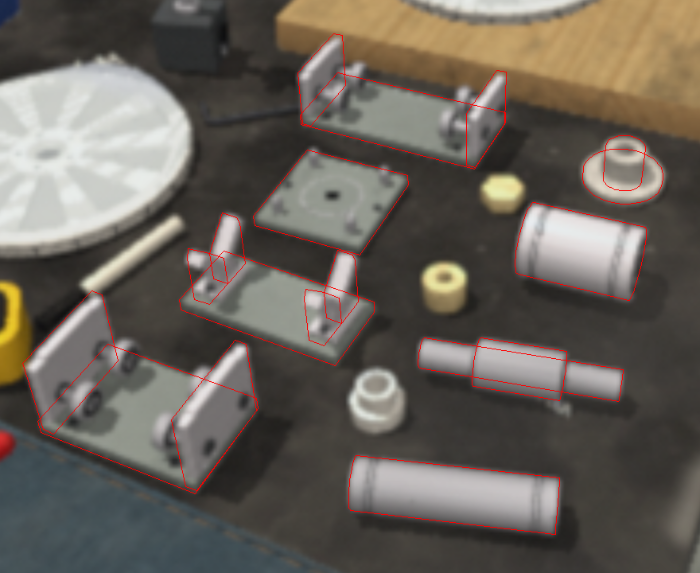

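The overlays fit well, except the long stand in the side view, where the wood background merges with it. I'll refit that one from the top view only and write a helper that works out moves.

```bash
cat > go.py <<'E'
import sys,numpy as np
from station import sensors
# target x y z yaw: shift/turn in units (tool axes now), split in k calls
o=sensors.get_obs();p=o["ee_pos"];r=o["ee_rot"];print("t",round(o["time"],1),p.round(1),r.round(2),"w",round(o["width"],1),"gf",round(o["gripper_force"],1),"F",o["wrist_force"].round(1))
if len(sys.argv)>4:
    x,y,z,a=map(float,sys.argv[1:5]);c,s=np.cos(np.radians(r[2])),np.sin(np.radians(r[2]));d=np.array([x,y,z])-p
    t=np.array([c*d[0]+s*d[1],s*d[0]-c*d[1],-d[2]])/80;k=int(np.ceil(abs(t).max()))
    print("k",k,"total",t.round(3),"each",(t/k).round(3),"turn",round((r[2]-a)/np.degrees(.5),3))
E
python3 - <<'E'
from vis import *
from station import get_image
d=get_image("top")
for th in(75,85,105):
    q,r,w=fit([d],'long_stand',[633,-148.5,0],th=th,p=66);print(q[:2],np.degrees(q[2]),r,w)
E
python3 go.py 443.9 -147.6 130 1
```

```text
[ 633.34668455 -148.42196426] 0.30883896898816615 [np.float64(0.8428309292012844)] [64.45657]
[ 633.33198337 -148.31433219] 0.31177432133467486 [np.float64(0.9338958810068649)] [63.81595359]
[ 633.52538824 -148.32217511] 0.02405577256151661 [np.float64(0.9332152187621994)] [61.89003094]
t 0.2 [ 172.6 -574.4  218.1] [-1.7995e+02 -1.0000e-02  1.6720e+01] w 93.2 gf 0.0 F [-0.5 -0.5 -1.3]
k 5 total [ 4.783 -4.133  1.102] each [ 0.957 -0.827  0.22 ] turn 0.549
```

```bash
R='[[[0.957,-0.827,0.22],[0,0,0]],[[0.957,-0.827,0.22],[0,0,0]],[[0.957,-0.827,0.22],[0,0,0]]]'; 
python3 -m crank '[[[0.957,-0.827,0.22],[0,0,0]],[[0.957,-0.827,0.22],[0,0,0]],[[0.957,-0.827,0.22],[0,0,0]]]' 1 15
python3 -m crank '[[[0.957,-0.827,0.22],[0,0,0]],[[0.957,-0.827,0.22],[0,0,0]],[[0.957,-0.827,0.22],[0,0,0]]]' >/dev/null
python3 -m crank '[[[0.957,-0.827,0.22],[0,0,0]],[[0.957,-0.827,0.22],[0,0,0]],[[0.957,-0.827,0.22],[0,0,0]]]' >/dev/null
python3 -m crank '[[[0.957,-0.827,0.22],[0,0,0]],[[0.957,-0.827,0.22],[0,0,0]],[[0.957,-0.827,0.22],[0,0,0]]]' >/dev/null
python3 -m crank '[[[0.957,-0.827,0.22],[0,0,0.55]],[[0.957,-0.827,0.22],[0,0,0.55]],[[0.957,-0.827,0.22],[0,0,0.55]],[[0.957,-0.827,0.22],[0,0,0.55]],[[0.957,-0.827,0.22],[0,0,0.55]],[[0.957,-0.827,0.22],[0,0,0.55]]]' >/dev/null
python3 go.py 443.9 -147.6 33 1
```

```text
time: 0.5
ee_pos: [228.3, -485.9, 199.5]
ee_rot: [-179.8, -0.1, 16.7]
wrist_force: [0.4, 0.9, -0.2]
width: 92.9
gripper_force: 0.0
t 1.8 [ 443.9 -147.8  130.6] [1.7998e+02 2.0000e-02 1.0800e+00] w 92.7 gf 0.0 F [ 0.4 -0.3  0.5]
k 2 total [-0.    -0.003  1.221] each [-0.    -0.001  0.61 ] turn 0.003
```

```bash
python3 -m crank '[[[0,0,0.4],[0,0,0]],[[0,0,0.8],[0,0,0]],[[0,0,0.8],[0,0,0]],[[0,0,0.8],[0,0,0]]]' >/dev/null
python3 -m crank '[[[0,0,0.3],[0,0,0]],[[0,0,0.5],[0,0,0]],[[0,0,0.7],[0,0,0]],[[0,0,0.795],[0,0,0]],[[0,0,0.795],[0,0,0]],[[0,0,0.795],[0,0,0]],[[0,0,0.795],[0,0,0]]]' >/dev/null
python3 go.py
python3 -m crank '[[[0,0,0],[0,0,0]],[[0,0,0],[0,0,0]],[[0,0,0],[0,0,0]],[[0,0,0],[0,0,0]],[[0,0,0],[0,0,0]],[[0,0,0],[0,0,0]],[[0,0,0],[0,0,0]],[[0,0,0],[0,0,0]],[[0,0,0],[0,0,0]],[[0,0,0],[0,0,0]],[[0,0,0],[0,0,0]],[[0,0,0],[0,0,0]]]' -1 15
python3 -m crank '[[[0,0,0],[0,0,0]],[[0,0,0],[0,0,0]],[[0,0,0],[0,0,0]],[[0,0,0],[0,0,0]],[[0,0,0],[0,0,0]],[[0,0,0],[0,0,0]]]'
```

```text
t 2.7 [ 445.3 -148.5    4.8] [ 1.7994e+02 -1.3000e-01  9.5000e-01] w 93.0 gf 0.0 F [-0.4 -0.2  0.3]
time: 3.67
ee_pos: [444.1, -147.6, 3.1]
ee_rot: [-180.0, -0.0, 1.0]
wrist_force: [-0.9, 2.1, 3.8]
width: 59.2
gripper_force: 15.1
time: 4.17
ee_pos: [444.1, -147.7, 3.1]
ee_rot: [-180.0, -0.0, 1.0]
wrist_force: [-1.6, 2.5, 5.7]
width: 59.2
gripper_force: 15.2
```

```bash
python3 -m crank '[[[0,0,0],[0,0,0]],[[0,0,0.012],[0,0,0]],[[0,0,0.012],[0,0,0]],[[0,0,0.012],[0,0,0]]]' 0.6
python3 -m crank '[[[0,0,0],[0,0,0]],[[0,0,0],[0,0,0]],[[0,0,0],[0,0,0]],[[0,0,0],[0,0,0]],[[0,0,0],[0,0,0]],[[0,0,0],[0,0,0]],[[0,0,0],[0,0,0]],[[0,0,0],[0,0,0]]]' -1 10
python3 -m crank '[[[0,0,-0.05],[0,0,0]],[[0,0,-0.1],[0,0,0]],[[0,0,-0.2],[0,0,0]],[[0,0,-0.4],[0,0,0]],[[0,0,-0.4],[0,0,0]],[[0,0,-0.4],[0,0,0]]]'
python3 - <<'E'
from station import get_image
import cv2
a=get_image("side")["color"][130:280,290:430,::-1];cv2.imwrite("pics/g1.png",cv2.resize(a,None,fx=3,fy=3,interpolation=cv2.INTER_CUBIC))
E
```

```text
time: 4.5
ee_pos: [443.8, -147.8, 1.7]
ee_rot: [180.0, 0.0, 1.0]
wrist_force: [-0.4, 0.1, -0.2]
width: 73.8
gripper_force: 0.0
time: 5.17
ee_pos: [444.0, -147.7, 2.0]
ee_rot: [-180.0, 0.0, 1.0]
wrist_force: [-0.8, -0.2, -1.2]
width: 60.0
gripper_force: 9.9
time: 5.67
ee_pos: [445.4, -148.3, 35.5]
ee_rot: [179.9, -0.2, 1.0]
wrist_force: [-0.1, 1.2, -1.2]
width: 60.1
gripper_force: 9.9
```

View pics/g1.png

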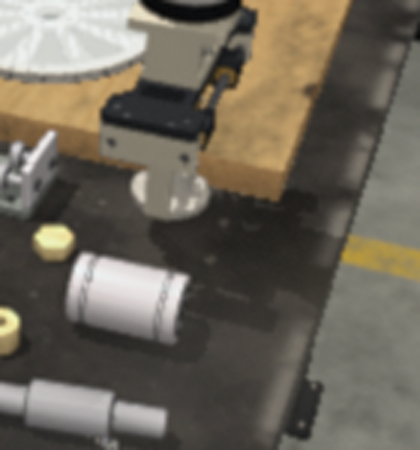

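The hub is held level at about (170,195) in the crop, and the wrist reads its weight. Next move is to the nest.

```bash
python3 -m crank '[[[0,0,-0.4],[0,0,0]],[[0,0,-0.8],[0,0,0]],[[0,0,-0.8],[0,0,0]],[[0,0,-0.8],[0,0,0]],[[0,0,-0.8],[0,0,0]]]' >/dev/null
python3 go.py 638.8 -30.6 100 1
```

```text
t 6.1 [ 443.6 -147.5   97.1] [-1.7998e+02  5.0000e-02  9.6000e-01] w 60.1 gf 9.9 F [-0.9  0.6 -0.8]
k 3 total [ 2.464 -1.42  -0.036] each [ 0.821 -0.473 -0.012] turn -0.001
```

```bash
python3 -m crank '[[[0.3,-0.17,0],[0,0,0]],[[0.6,-0.35,0],[0,0,0]],[[0.82,-0.473,0],[0,0,0]]]' >/dev/null
python3 -m crank '[[[0.41,-0.24,0],[0,0,0]],[[0.82,-0.473,0],[0,0,0]],[[0.82,-0.473,0],[0,0,0]]]' >/dev/null
python3 -m crank '[[[0.4,-0.23,0],[0,0,0]],[[0.7,-0.4,0],[0,0,0]],[[0.82,-0.473,0],[0,0,0]],[[0.82,-0.473,0],[0,0,0]],[[0.82,-0.473,0],[0,0,0]],[[0.82,-0.473,0],[0,0,0]]]' >/dev/null
python3 go.py 638.8 -30.6 12.5 1
```

```text
t 7.1 [637.3 -31.3  96.3] [-179.99    0.18    0.95] w 59.8 gf 9.9 F [ 0.  -0.2 -1.5]
k 2 total [ 0.019 -0.008  1.048] each [ 0.01  -0.004  0.524] turn -0.002
```

```bash
python3 -m crank '[[[0.015,-0.005,0.3],[0,0,0]],[[0.015,-0.005,0.6],[0,0,0]],[[0.015,-0.005,0.75],[0,0,0]],[[0.015,-0.005,0.8],[0,0,0]],[[0.015,-0.005,0.85],[0,0,0]],[[0.015,-0.005,0.9],[0,0,0]],[[0.015,-0.005,0.93],[0,0,0]],[[0.015,-0.005,0.96],[0,0,0]],[[0.015,-0.005,0.98],[0,0,0]],[[0.015,-0.005,1.0],[0,0,0]],[[0.015,-0.005,1.0],[0,0,0]],[[0.015,-0.005,1.0],[0,0,0]]]'
python3 go.py 638.8 -30.6 12 1
```

```text
time: 8.13
ee_pos: [640.2, -30.4, 18.2]
ee_rot: [-180.0, -0.0, 1.0]
wrist_force: [0.7, -0.8, -1.9]
width: 59.7
gripper_force: 9.9
t 8.1 [640.2 -30.4  18.2] [-180.     -0.      0.97] w 59.7 gf 9.9 F [ 0.7 -0.8 -1.9]
k 1 total [-0.017  0.002  0.077] each [-0.017  0.002  0.077] turn -0.001
```

```bash
python3 -m crank '[[[-0.015,0,0.02],[0,0,0]],[[-0.015,0,0.04],[0,0,0]],[[-0.015,0,0.055],[0,0,0]],[[-0.015,0,0.065],[0,0,0]],[[-0.015,0,0.07],[0,0,0]],[[-0.015,0,0.072],[0,0,0]],[[-0.015,0,0.072],[0,0,0]],[[-0.015,0,0.072],[0,0,0]]]'
```

```text
time: 8.8
ee_pos: [639.0, -30.5, 12.4]
ee_rot: [180.0, -0.0, 1.0]
wrist_force: [-0.0, -0.3, -0.7]
width: 60.0
gripper_force: 9.9
```

```bash
python3 -m crank '[[[0,0,0],[0,0,0]],[[0,0,0],[0,0,0]],[[0,0,0],[0,0,0]],[[0,0,0],[0,0,0]],[[0,0,0],[0,0,0]]]' 0.8
python3 -m crank '[[[0,0,-0.1],[0,0,0]],[[0,0,-0.3],[0,0,0]],[[0,0,-0.6],[0,0,0]],[[0,0,-1],[0,0,0]],[[0,0,-1],[0,0,0]],[[0,0,-1],[0,0,0]]]' 1 30
python3 -m crank '[[[0,0,-0.5],[0,0,0]],[[0,0,-0.5],[0,0,0]],[[0,0,-0.5],[0,0,0]],[[0,0,-0.5],[0,0,0]]]' >/dev/null
python3 go.py 438.8 -25.7 130 3.2
```

```text
time: 9.22
ee_pos: [639.0, -30.5, 12.5]
ee_rot: [180.0, -0.0, 1.0]
wrist_force: [-0.3, 0.5, -0.0]
width: 82.9
gripper_force: 0.0
time: 9.72
ee_pos: [641.4, -30.8, 96.3]
ee_rot: [179.9, -0.4, 1.0]
wrist_force: [-0.2, -0.0, -1.3]
width: 93.0
gripper_force: 0.0
t 10.1 [638.7 -30.4 131.7] [-1.8e+02  2.0e-02  9.6e-01] w 92.8 gf 0.0 F [-0.   0.  -0.2]
k 3 total [-2.498 -0.101  0.021] each [-0.833 -0.034  0.007] turn -0.078
```

```bash
python3 -m crank '[[[-0.4,-0.02,0],[0,0,0]],[[-0.833,-0.034,0],[0,0,0]],[[-0.833,-0.034,0],[0,0,0]]]' >/dev/null
python3 -m crank '[[[-0.833,-0.034,0],[0,0,0]],[[-0.833,-0.034,0],[0,0,0]]]' >/dev/null
python3 -m crank '[[[-0.5,-0.02,0],[0,0,0]],[[-0.833,-0.034,0],[0,0,-0.078]],[[-0.833,-0.034,0],[0,0,-0.078]],[[-0.833,-0.034,0],[0,0,-0.078]],[[-0.833,-0.034,0],[0,0,-0.078]],[[-0.833,-0.034,0],[0,0,-0.078]]]' >/dev/null
python3 -m crank '[[[0,0,0.4],[0,0,0]],[[0,0,0.7],[0,0,0]],[[0,0,0.7],[0,0,0]],[[0,0,0.7],[0,0,0]],[[0,0,0.7],[0,0,0]],[[0,0,0.7],[0,0,0]]]' >/dev/null
python3 go.py 438.8 -25.7 6.5 3.2
```

```text
t 11.5 [440.4 -25.9  78.1] [ 1.7997e+02 -1.3000e-01  3.2000e+00] w 93.0 gf 0.0 F [-1.7  0.3  1. ]
k 1 total [-0.02  -0.004  0.895] each [-0.02  -0.004  0.895] turn -0.0
```

```bash
python3 -m crank '[[[0,0,0.3],[0,0,0]],[[0,0,0.6],[0,0,0]],[[0,0,0.8],[0,0,0]],[[0,0,0.865],[0,0,0]],[[0,0,0.865],[0,0,0]],[[0,0,0.865],[0,0,0]],[[0,0,0.865],[0,0,0]],[[0,0,0.865],[0,0,0]]]'
python3 -m crank '[[[0,0,0],[0,0,0]],[[0,0,0],[0,0,0]],[[0,0,0],[0,0,0]],[[0,0,0],[0,0,0]],[[0,0,0],[0,0,0]],[[0,0,0],[0,0,0]],[[0,0,0],[0,0,0]],[[0,0,0],[0,0,0]],[[0,0,0],[0,0,0]],[[0,0,0],[0,0,0]],[[0,0,0],[0,0,0]],[[0,0,0],[0,0,0]]]' -1 30
python3 -m crank '[[[0,0,-0.1],[0,0,0]],[[0,0,-0.2],[0,0,0]],[[0,0,-0.4],[0,0,0]],[[0,0,-0.8],[0,0,0]],[[0,0,-1],[0,0,0]],[[0,0,-1],[0,0,0]],[[0,0,-1],[0,0,0]],[[0,0,-1],[0,0,0]],[[0,0,-1],[0,0,0]]]'
python3 -m crank '[[[0,0,-0.4],[0,0,0]],[[0,0,-0.4],[0,0,0]],[[0,0,-0.4],[0,0,0]],[[0,0,-0.4],[0,0,0]],[[0,0,-0.4],[0,0,0]]]' >/dev/null
python3 go.py 647.5 207.6 120 -1.1
```

```text
time: 12.13
ee_pos: [440.4, -25.9, 8.7]
ee_rot: [180.0, -0.2, 3.2]
wrist_force: [-0.5, -0.4, 0.3]
width: 93.0
gripper_force: 0.0
time: 13.13
ee_pos: [438.9, -25.5, 7.1]
ee_rot: [-180.0, 0.0, 3.2]
wrist_force: [-0.1, 1.3, 0.8]
width: 51.2
gripper_force: 30.0
time: 13.88
ee_pos: [437.5, -25.5, 85.3]
ee_rot: [-180.0, 0.2, 3.2]
wrist_force: [1.0, -0.4, -4.0]
width: 51.4
gripper_force: 30.0
t 14.3 [437.7 -25.5 117.2] [-1.7996e+02  1.7000e-01  3.2000e+00] w 51.0 gf 30.0 F [ 1.   0.2 -4. ]
k 3 total [ 2.781 -2.763 -0.035] each [ 0.927 -0.921 -0.012] turn 0.15
```

```bash
python3 -m crank '[[[0.2,-0.2,0],[0,0,0]],[[0.5,-0.5,0],[0,0,0]],[[0.927,-0.921,0],[0,0,0]],[[0.927,-0.921,0],[0,0,0]]]' >/dev/null
python3 -m crank '[[[0.35,-0.35,0],[0,0,0]],[[0.7,-0.7,0],[0,0,0]],[[0.927,-0.921,0],[0,0,0]]]' >/dev/null
python3 -m crank '[[[0.35,-0.35,0],[0,0,0.15]],[[0.6,-0.6,0],[0,0,0.15]],[[0.8,-0.8,0],[0,0,0.15]],[[0.927,-0.921,0],[0,0,0.15]],[[0.927,-0.921,0],[0,0,0.15]],[[0.927,-0.921,0],[0,0,0.15]],[[0.927,-0.921,0],[0,0,0.15]],[[0.927,-0.921,0],[0,0,0.15]],[[0.927,-0.921,0],[0,0,0.15]]]' >/dev/null
python3 go.py 647.5 207.6 45 -1.1
```

```text
t 15.6 [648.2 206.6 118.8] [ 1.7998e+02  4.0000e-02 -1.1400e+00] w 51.6 gf 30.0 F [-0.3 -0.1 -4.8]
k 1 total [-0.009 -0.012  0.923] each [-0.009 -0.012  0.923] turn -0.001
```

```bash
python3 -m crank '[[[-0.005,-0.01,0.2],[0,0,0]],[[-0.005,-0.01,0.4],[0,0,0]],[[-0.005,-0.01,0.6],[0,0,0]],[[-0.005,-0.01,0.75],[0,0,0]],[[-0.005,-0.01,0.85],[0,0,0]],[[-0.005,-0.01,0.88],[0,0,0]],[[-0.005,-0.01,0.9],[0,0,0]],[[-0.005,-0.01,0.92],[0,0,0]],[[-0.005,-0.01,0.92],[0,0,0]],[[-0.005,-0.01,0.92],[0,0,0]],[[-0.005,-0.01,0.92],[0,0,0]]]'
```

```text
time: 16.55
ee_pos: [648.9, 208.4, 46.4]
ee_rot: [-180.0, -0.1, -1.1]
wrist_force: [0.2, 0.9, -4.2]
width: 51.5
gripper_force: 30.0
```

```bash
python3 -m crank '[[[-0.01,0.005,0.015],[0,0,0]],[[-0.01,0.005,0.03],[0,0,0]],[[-0.01,0.005,0.045],[0,0,0]],[[-0.01,0.005,0.055],[0,0,0]],[[-0.01,0.005,0.065],[0,0,0]],[[-0.01,0.005,0.065],[0,0,0]],[[-0.01,0.005,0.065],[0,0,0]],[[-0.01,0.005,0.065],[0,0,0]]]'
python3 -m crank '[[[0,0,0],[0,0,0]],[[0,0,0],[0,0,0]],[[0,0,0],[0,0,0]]]'
```

```text
time: 17.22
ee_pos: [647.6, 207.8, 40.3]
ee_rot: [-180.0, -0.0, -1.1]
wrist_force: [0.2, -0.2, -3.6]
width: 51.8
gripper_force: 30.0
time: 17.47
ee_pos: [647.6, 207.9, 40.4]
ee_rot: [-180.0, -0.0, -1.1]
wrist_force: [0.1, 0.0, -4.6]
width: 51.6
gripper_force: 30.0
```

```bash
python3 -m crank '[[[0,0,0.008],[0,0,0]],[[0,0,0.012],[0,0,0]],[[0,0,0.012],[0,0,0]],[[0,0,0.012],[0,0,0]],[[0,0,0.012],[0,0,0]]]'
python3 -m crank '[[[0,0,0.006],[0,0,0]],[[0,0,0.006],[0,0,0]],[[0,0,0.006],[0,0,0]],[[0,0,0.006],[0,0,0]]]'
```

```text
time: 17.88
ee_pos: [647.7, 207.8, 39.5]
ee_rot: [-180.0, -0.0, -1.1]
wrist_force: [0.5, -0.5, -3.0]
width: 51.1
gripper_force: 30.0
time: 18.22
ee_pos: [647.7, 207.9, 39.4]
ee_rot: [-180.0, -0.0, -1.1]
wrist_force: [-2.5, -1.4, 1.5]
width: 51.4
gripper_force: 30.0
```

Contact felt at the expected height, so I'll release.

```bash
python3 -m crank '[[[0,0,0],[0,0,0]],[[0,0,0],[0,0,0]],[[0,0,0],[0,0,0]],[[0,0,0],[0,0,0]],[[0,0,0],[0,0,0]],[[0,0,0],[0,0,0]]]' 1
python3 -m crank '[[[0,0,-0.1],[0,0,0]],[[0,0,-0.3],[0,0,0]],[[0,0,-0.6],[0,0,0]],[[0,0,-1],[0,0,0]],[[0,0,-1],[0,0,0]],[[0,0,-1],[0,0,0]],[[0,0,-1],[0,0,0]]]' >/dev/null
python3 -m crank '[[[0,0,-0.15],[0,0,0]],[[0,0,-0.15],[0,0,0]],[[0,0,-0.15],[0,0,0]],[[0,0,-0.15],[0,0,0]]]' >/dev/null
python3 go.py 441.4 87.6 130 10.4
```

```text
time: 18.72
ee_pos: [647.6, 207.9, 38.9]
ee_rot: [-180.0, -0.0, -1.1]
wrist_force: [0.7, 0.2, 0.6]
width: 86.9
gripper_force: 0.0
t 19.6 [647.4 207.8 130.5] [ 1.8e+02  3.0e-02 -1.1e+00] w 93.0 gf 0.0 F [-0.6 -0.4  0. ]
k 3 total [-2.545  1.552  0.006] each [-0.848  0.517  0.002] turn -0.401
```

```bash
python3 -m crank '[[[-0.4,0.24,0],[0,0,0]],[[-0.848,0.517,0],[0,0,0]],[[-0.848,0.517,0],[0,0,0]]]' >/dev/null
python3 -m crank '[[[-0.4,0.24,0],[0,0,0]],[[-0.848,0.517,0],[0,0,0]],[[-0.848,0.517,0],[0,0,0]]]' >/dev/null
python3 -m crank '[[[-0.4,0.24,0],[0,0,-0.1]],[[-0.7,0.4,0],[0,0,-0.25]],[[-0.848,0.517,0],[0,0,-0.4]],[[-0.848,0.517,0],[0,0,-0.4]],[[-0.848,0.517,0],[0,0,-0.4]],[[-0.848,0.517,0],[0,0,-0.4]],[[-0.848,0.517,0],[0,0,-0.4]]]' >/dev/null
python3 -m crank '[[[0,0,0.4],[0,0,0]],[[0,0,0.8],[0,0,0]],[[0,0,0.8],[0,0,0]],[[0,0,0.8],[0,0,0]],[[0,0,0.8],[0,0,0]],[[0,0,0.8],[0,0,0]],[[0,0,0.8],[0,0,0]],[[0,0,0.8],[0,0,0]]]' >/dev/null
python3 go.py 441.4 87.6 3 10.4
```

```text
t 21.4 [442.9  87.8  68.5] [ 1.7999e+02 -1.5000e-01  1.0350e+01] w 93.1 gf 0.0 F [ 0.2 -1.1  0.2]
k 1 total [-0.019 -0.001  0.819] each [-0.019 -0.001  0.819] turn -0.002
```

```bash
python3 -m crank '[[[0,0,0.3],[0,0,0]],[[0,0,0.6],[0,0,0]],[[0,0,0.75],[0,0,0]],[[0,0,0.79],[0,0,0]],[[0,0,0.79],[0,0,0]],[[0,0,0.79],[0,0,0]],[[0,0,0.79],[0,0,0]],[[0,0,0.79],[0,0,0]],[[0,0,0.79],[0,0,0]],[[0,0,0.79],[0,0,0]]]'
python3 -m crank '[[[0,0,0],[0,0,0]],[[0,0,0],[0,0,0]],[[0,0,0],[0,0,0]],[[0,0,0],[0,0,0]],[[0,0,0],[0,0,0]],[[0,0,0],[0,0,0]],[[0,0,0],[0,0,0]],[[0,0,0],[0,0,0]],[[0,0,0],[0,0,0]],[[0,0,0],[0,0,0]],[[0,0,0],[0,0,0]],[[0,0,0],[0,0,0]]]' -1 30
python3 -m crank '[[[0,0,0],[0,0,0]],[[0,0,0],[0,0,0]],[[0,0,0],[0,0,0]],[[0,0,0],[0,0,0]]]'
python3 -m crank '[[[0,0,-0.1],[0,0,0]],[[0,0,-0.2],[0,0,0]],[[0,0,-0.4],[0,0,0]],[[0,0,-0.8],[0,0,0]],[[0,0,-1],[0,0,0]],[[0,0,-1],[0,0,0]],[[0,0,-1],[0,0,0]],[[0,0,-1],[0,0,0]],[[0,0,-1],[0,0,0]]]'
python3 -m crank '[[[0,0,-0.4],[0,0,0]],[[0,0,-0.4],[0,0,0]],[[0,0,-0.4],[0,0,0]],[[0,0,-0.4],[0,0,0]],[[0,0,-0.4],[0,0,0]]]' >/dev/null
python3 go.py 621.3 88.2 114 -2.4
```

```text
time: 22.22
ee_pos: [442.2, 87.7, 4.3]
ee_rot: [180.0, -0.1, 10.4]
wrist_force: [0.1, 0.3, -0.5]
width: 92.9
gripper_force: 0.0
time: 23.22
ee_pos: [441.6, 87.7, 3.7]
ee_rot: [-180.0, 0.0, 10.4]
wrist_force: [0.1, 0.3, 0.1]
width: 31.5
gripper_force: 30.0
time: 23.55
ee_pos: [441.6, 87.7, 3.7]
ee_rot: [-180.0, 0.0, 10.4]
wrist_force: [-0.4, 0.7, -0.7]
width: 31.3
gripper_force: 30.0
time: 24.3
ee_pos: [440.3, 87.6, 82.0]
ee_rot: [-180.0, 0.2, 10.4]
wrist_force: [0.1, -0.4, -3.7]
width: 31.2
gripper_force: 30.0
t 24.7 [440.5  87.6 113.8] [-1.7998e+02  1.6000e-01  1.0360e+01] w 31.3 gf 30.0 F [-0.4  0.5 -4.1]
k 3 total [ 2.225e+00  3.990e-01 -2.000e-03] each [ 0.742  0.133 -0.001] turn 0.445
```

```bash
python3 -m crank '[[[0.2,0.04,0],[0,0,0]],[[0.45,0.08,0],[0,0,0]],[[0.742,0.133,0],[0,0,0]],[[0.742,0.133,0],[0,0,0]]]' >/dev/null
python3 -m crank '[[[0.37,0.066,0],[0,0,0]],[[0.742,0.133,0],[0,0,0]]]' >/dev/null
python3 -m crank '[[[0.37,0.066,0],[0,0,0.1]],[[0.55,0.1,0],[0,0,0.2]],[[0.742,0.133,0],[0,0,0.3]],[[0.742,0.133,0],[0,0,0.445]],[[0.742,0.133,0],[0,0,0.445]],[[0.742,0.133,0],[0,0,0.445]],[[0.742,0.133,0],[0,0,0.445]],[[0.742,0.133,0],[0,0,0.445]],[[0.742,0.133,0],[0,0,0.445]]]' >/dev/null
python3 go.py 621.3 88.2 42 -2.4
```

```text
t 26.0 [622.1  88.3 115.6] [ 1.80e+02  1.00e-02 -2.32e+00] w 31.2 gf 30.0 F [-1.7 -0.3 -3. ]
k 1 total [-0.01   0.002  0.92 ] each [-0.01   0.002  0.92 ] turn 0.003
```

```bash
python3 -m crank '[[[-0.01,0,0.2],[0,0,0]],[[-0.01,0,0.4],[0,0,0]],[[-0.01,0,0.6],[0,0,0]],[[-0.01,0,0.75],[0,0,0]],[[-0.01,0,0.85],[0,0,0]],[[-0.01,0,0.88],[0,0,0]],[[-0.01,0,0.9],[0,0,0]],[[-0.01,0,0.92],[0,0,0]],[[-0.01,0,0.92],[0,0,0]],[[-0.01,0,0.92],[0,0,0]],[[-0.01,0,0.92],[0,0,0]],[[-0.01,0,0.92],[0,0,0]]]'
python3 -m crank '[[[0,0,0.015],[0,0,0]],[[0,0,0.03],[0,0,0]],[[0,0,0.045],[0,0,0]],[[0,0,0.055],[0,0,0]],[[0,0,0.06],[0,0,0]],[[0,0,0.06],[0,0,0]],[[0,0,0.06],[0,0,0]],[[0,0,0.06],[0,0,0]],[[0,0,0.06],[0,0,0]]]'
```

```text
time: 26.97
ee_pos: [622.2, 88.4, 42.7]
ee_rot: [-180.0, -0.1, -2.4]
wrist_force: [0.6, -0.7, -3.3]
width: 31.4
gripper_force: 30.0
time: 27.72
ee_pos: [621.8, 88.3, 37.4]
ee_rot: [180.0, -0.0, -2.4]
wrist_force: [0.1, 0.1, -3.0]
width: 31.2
gripper_force: 30.0
```

```bash
python3 -m crank '[[[0,0,0.008],[0,0,0]],[[0,0,0.012],[0,0,0]],[[0,0,0.012],[0,0,0]],[[0,0,0.012],[0,0,0]],[[0,0,0.012],[0,0,0]]]'
python3 -m crank '[[[0,0,0.006],[0,0,0]],[[0,0,0.009],[0,0,0]],[[0,0,0.009],[0,0,0]],[[0,0,0.009],[0,0,0]]]'
```

```text
time: 28.13
ee_pos: [621.8, 88.3, 36.3]
ee_rot: [180.0, 0.0, -2.4]
wrist_force: [0.6, 0.1, -2.4]
width: 31.8
gripper_force: 30.0
time: 28.47
ee_pos: [621.9, 88.4, 35.8]
ee_rot: [-180.0, -0.0, -2.4]
wrist_force: [-1.4, -0.1, -0.4]
width: 31.5
gripper_force: 30.0
```

Seated at the expected height. I'll release and go to the long drum.

```bash
python3 -m crank '[[[0,0,0],[0,0,0]],[[0,0,0],[0,0,0]],[[0,0,0],[0,0,0]],[[0,0,0],[0,0,0]],[[0,0,0],[0,0,0]],[[0,0,0],[0,0,0]],[[0,0,0],[0,0,0]]]' 1
python3 -m crank '[[[0,0,-0.1],[0,0,0]],[[0,0,-0.3],[0,0,0]],[[0,0,-0.6],[0,0,0]],[[0,0,-1],[0,0,0]],[[0,0,-1],[0,0,0]],[[0,0,-1],[0,0,0]],[[0,0,-1],[0,0,0]]]' >/dev/null
python3 -m crank '[[[0,0,-0.15],[0,0,0]],[[0,0,-0.15],[0,0,0]],[[0,0,-0.15],[0,0,0]],[[0,0,-0.15],[0,0,0]]]' >/dev/null
python3 go.py 441.4 195.6 125 15.3
```

```text
time: 29.05
ee_pos: [621.8, 88.3, 35.6]
ee_rot: [180.0, -0.0, -2.4]
wrist_force: [0.6, -0.5, -0.4]
width: 72.9
gripper_force: 0.0
t 30.0 [621.6  88.3 127.2] [ 1.80e+02  3.00e-02 -2.39e+00] w 92.8 gf 0.0 F [ 0.7  0.4 -0.3]
k 3 total [-2.306 -1.246  0.027] each [-0.769 -0.415  0.009] turn -0.618
```

```bash
python3 -m crank '[[[-0.4,-0.2,0],[0,0,0]],[[-0.769,-0.415,0],[0,0,0]],[[-0.769,-0.415,0],[0,0,0]]]' >/dev/null
python3 -m crank '[[[-0.4,-0.2,0],[0,0,0]],[[-0.769,-0.415,0],[0,0,0]],[[-0.769,-0.415,0],[0,0,0]]]' >/dev/null
python3 -m crank '[[[-0.4,-0.2,0],[0,0,-0.15]],[[-0.6,-0.32,0],[0,0,-0.35]],[[-0.769,-0.415,0],[0,0,-0.5]],[[-0.769,-0.415,0],[0,0,-0.618]],[[-0.769,-0.415,0],[0,0,-0.618]],[[-0.769,-0.415,0],[0,0,-0.618]],[[-0.769,-0.415,0],[0,0,-0.618]]]' >/dev/null
python3 -m crank '[[[0,0,0.4],[0,0,0]],[[0,0,0.75],[0,0,0]],[[0,0,0.75],[0,0,0]],[[0,0,0.75],[0,0,0]],[[0,0,0.75],[0,0,0]],[[0,0,0.75],[0,0,0]],[[0,0,0.75],[0,0,0]],[[0,0,0.75],[0,0,0]]]' >/dev/null
python3 go.py 441.4 195.6 3 15.3
```

```text
t 31.7 [442.7 195.9  69.1] [-1.7999e+02 -1.5000e-01  1.5300e+01] w 92.8 gf 0.0 F [ 0.2  0.4 -0.7]
k 1 total [-0.016 -0.001  0.827] each [-0.016 -0.001  0.827] turn 0.0
```

```bash
python3 -m crank '[[[0,0,0.3],[0,0,0]],[[0,0,0.6],[0,0,0]],[[0,0,0.75],[0,0,0]],[[0,0,0.8],[0,0,0]],[[0,0,0.8],[0,0,0]],[[0,0,0.8],[0,0,0]],[[0,0,0.8],[0,0,0]],[[0,0,0.8],[0,0,0]],[[0,0,0.8],[0,0,0]],[[0,0,0.8],[0,0,0]]]'
python3 -m crank '[[[0,0,0],[0,0,0]],[[0,0,0],[0,0,0]],[[0,0,0],[0,0,0]],[[0,0,0],[0,0,0]],[[0,0,0],[0,0,0]],[[0,0,0],[0,0,0]],[[0,0,0],[0,0,0]],[[0,0,0],[0,0,0]],[[0,0,0],[0,0,0]],[[0,0,0],[0,0,0]],[[0,0,0],[0,0,0]],[[0,0,0],[0,0,0]]]' -1 30
python3 -m crank '[[[0,0,0],[0,0,0]],[[0,0,0],[0,0,0]],[[0,0,0],[0,0,0]],[[0,0,0],[0,0,0]]]'
python3 -m crank '[[[0,0,-0.1],[0,0,0]],[[0,0,-0.2],[0,0,0]],[[0,0,-0.4],[0,0,0]],[[0,0,-0.8],[0,0,0]],[[0,0,-1],[0,0,0]],[[0,0,-1],[0,0,0]],[[0,0,-1],[0,0,0]],[[0,0,-1],[0,0,0]],[[0,0,-1],[0,0,0]]]'
python3 -m crank '[[[0,0,-0.6],[0,0,0]],[[0,0,-0.6],[0,0,0]],[[0,0,-0.6],[0,0,0]],[[0,0,-0.6],[0,0,0]],[[0,0,-0.6],[0,0,0]]]' >/dev/null
python3 go.py 633.4 -148.4 130 0.2
```

```text
time: 32.55
ee_pos: [442.1, 195.7, 4.3]
ee_rot: [-180.0, -0.1, 15.3]
wrist_force: [0.0, -0.0, -0.1]
width: 92.9
gripper_force: 0.0
time: 33.55
ee_pos: [441.5, 195.6, 3.6]
ee_rot: [-180.0, -0.0, 15.3]
wrist_force: [0.3, 0.3, -0.5]
width: 31.2
gripper_force: 30.0
time: 33.88
ee_pos: [441.5, 195.6, 3.6]
ee_rot: [-180.0, -0.0, 15.3]
wrist_force: [-0.0, 0.6, -0.8]
width: 31.2
gripper_force: 30.0
time: 34.63
ee_pos: [440.2, 195.1, 81.8]
ee_rot: [180.0, 0.2, 15.3]
wrist_force: [-0.1, 0.2, -2.9]
width: 30.9
gripper_force: 30.0
t 35.0 [440.3 195.1 129.5] [179.99   0.18  15.31] w 31.2 gf 30.0 F [ 0.2  0.3 -3.3]
k 5 total [ 1.194  4.779 -0.006] each [ 0.239  0.956 -0.001] turn 0.528
```

```bash
python3 -m crank '[[[0.05,0.2,0],[0,0,0]],[[0.12,0.5,0],[0,0,0]],[[0.239,0.956,0],[0,0,0]],[[0.239,0.956,0],[0,0,0]]]' >/dev/null
python3 -m crank '[[[0.12,0.48,0],[0,0,0]],[[0.239,0.956,0],[0,0,0]]]' >/dev/null
python3 -m crank '[[[0.12,0.48,0],[0,0,0]],[[0.239,0.956,0],[0,0,0]]]' >/dev/null
python3 -m crank '[[[0.12,0.48,0],[0,0,0]],[[0.239,0.956,0],[0,0,0]]]' >/dev/null
python3 -m crank '[[[0.1,0.4,0],[0,0,0.1]],[[0.17,0.7,0],[0,0,0.25]],[[0.22,0.88,0],[0,0,0.4]],[[0.239,0.956,0],[0,0,0.528]],[[0.239,0.956,0],[0,0,0.528]],[[0.239,0.956,0],[0,0,0.528]],[[0.239,0.956,0],[0,0,0.528]],[[0.239,0.956,0],[0,0,0.528]],[[0.239,0.956,0],[0,0,0.528]],[[0.239,0.956,0],[0,0,0.528]]]' >/dev/null
python3 go.py 633.4 -148.4 60 0.2
```

```text
t 36.7 [ 634.6 -147.4  131.7] [ 1.8e+02 -1.0e-02  2.7e-01] w 31.3 gf 30.0 F [ 0.   0.4 -3.3]
k 1 total [-0.016  0.013  0.896] each [-0.016  0.013  0.896] turn 0.002
```

```bash
python3 -m crank '[[[-0.015,0.01,0.25],[0,0,0]],[[-0.015,0.01,0.5],[0,0,0]],[[-0.015,0.01,0.75],[0,0,0]],[[-0.015,0.01,0.9],[0,0,0]],[[-0.015,0.01,0.9],[0,0,0]],[[-0.015,0.01,0.9],[0,0,0]]]' >/dev/null
python3 -m crank '[[[0,0,0.05],[0,0,0]],[[0,0,0.1],[0,0,0]],[[0,0,0.15],[0,0,0]],[[0,0,0.18],[0,0,0]],[[0,0,0.21],[0,0,0]],[[0,0,0.23],[0,0,0]],[[0,0,0.23],[0,0,0]],[[0,0,0.23],[0,0,0]],[[0,0,0.23],[0,0,0]],[[0,0,0.23],[0,0,0]]]'
python3 go.py 633.4 -148.4 37 0.2
```

```text
time: 38.05
ee_pos: [633.7, -148.9, 41.4]
ee_rot: [180.0, -0.0, 0.2]
wrist_force: [0.0, 0.2, -2.3]
width: 31.5
gripper_force: 30.0
t 38.0 [ 633.7 -148.9   41.4] [ 1.7999e+02 -2.0000e-02  1.9000e-01] w 31.5 gf 30.0 F [ 0.   0.2 -2.3]
k 1 total [-0.004 -0.006  0.055] each [-0.004 -0.006  0.055] turn -0.0
```

```bash
python3 -m crank '[[[0,-0.005,0.015],[0,0,0]],[[0,-0.005,0.03],[0,0,0]],[[0,-0.005,0.045],[0,0,0]],[[0,-0.005,0.055],[0,0,0]],[[0,-0.005,0.055],[0,0,0]],[[0,-0.005,0.055],[0,0,0]],[[0,-0.005,0.055],[0,0,0]]]'
python3 -m crank '[[[0,0,0.006],[0,0,0]],[[0,0,0.009],[0,0,0]],[[0,0,0.009],[0,0,0]],[[0,0,0.009],[0,0,0]],[[0,0,0.009],[0,0,0]]]'
```

```text
time: 38.63
ee_pos: [633.5, -148.3, 36.8]
ee_rot: [-180.0, 0.0, 0.2]
wrist_force: [-1.9, 1.4, -0.5]
width: 31.1
gripper_force: 30.0
time: 39.05
ee_pos: [633.6, -148.0, 36.5]
ee_rot: [-180.0, 0.0, 0.2]
wrist_force: [-2.7, 4.0, 3.4]
width: 31.2
gripper_force: 30.0
```

```bash
python3 -m crank '[[[0,-0.01,0],[0,0,0]],[[0,-0.01,0],[0,0,0]],[[0,-0.01,0],[0,0,0]]]'
python3 -m crank '[[[0,0,0],[0,0,0]],[[0,0,0],[0,0,0]],[[0,0,0],[0,0,0]],[[0,0,0],[0,0,0]],[[0,0,0],[0,0,0]],[[0,0,0],[0,0,0]],[[0,0,0],[0,0,0]]]' 1
python3 -m crank '[[[0,0,-0.1],[0,0,0]],[[0,0,-0.3],[0,0,0]],[[0,0,-0.6],[0,0,0]],[[0,0,-1],[0,0,0]],[[0,0,-1],[0,0,0]],[[0,0,-1],[0,0,0]],[[0,0,-1],[0,0,0]]]' >/dev/null
python3 -m crank '[[[-0.7,0,-1],[0,0,0]],[[-0.7,0,-1],[0,0,0]],[[-0.7,0,-1],[0,0,0]],[[-0.7,0,-1],[0,0,0]]]' >/dev/null
python3 -m crank '[[[-1,0.5,-0.5],[0,0,0]],[[-1,0.5,-0.5],[0,0,0]],[[-1,0.5,-0.5],[0,0,0]],[[-1,0.5,-0.5],[0,0,0]]]' >/dev/null
python3 -m crank '[[[-0.7,1,0],[0,0,0]],[[-0.7,1,0],[0,0,0]],[[-0.7,1,0],[0,0,0]],[[-0.7,1,0],[0,0,0]]]' >/dev/null
python3 -m crank '[[[0,1,0],[0,0,0]],[[0,1,0],[0,0,0]],[[0,1,0],[0,0,0]],[[0,1,0],[0,0,0]],[[0,1,0],[0,0,0]]]'
python3 - <<'E'
from vis import *
from station import get_image
ds=[get_image("top"),get_image("side")]
for n,(q,zz,p) in {'long_drum':((633.4,-148.4,0),32,0),'short_drum':((647.5,207.6,-.02),32,0),'spindle':((621.3,88.2,-.04),32,0),'hub':((638.8,-30.6,0),10,0)}.items():
    r,i,_=fit(ds[:1],n,list(q),th=165,z=zz,fixyaw=n=='hub');print(n,r[:2].round(1),np.degrees(r[2]).round(1),np.round(i,2))
a=ds[0]["color"][100:290,175:395,::-1];b=ds[1]["color"][150:330,150:370,::-1]
cv2.imwrite("pics/endt.png",cv2.resize(a,None,fx=3.5,fy=3,interpolation=cv2.INTER_CUBIC) if 0 else cv2.resize(a,None,fx=3.1,fy=3.1,interpolation=cv2.INTER_CUBIC))
cv2.imwrite("pics/ends.png",cv2.resize(b,None,fx=3.2,fy=3.2,interpolation=cv2.INTER_CUBIC))
E
```

```text
time: 39.3
ee_pos: [633.6, -147.5, 36.2]
ee_rot: [-180.0, -0.0, 0.2]
wrist_force: [-2.4, 2.4, 1.3]
width: 31.5
gripper_force: 30.0
time: 39.88
ee_pos: [633.6, -147.7, 36.1]
ee_rot: [180.0, -0.0, 0.2]
wrist_force: [-0.8, -0.4, 0.6]
width: 73.4
gripper_force: 0.0
time: 41.88
ee_pos: [442.7, -347.0, 234.2]
ee_rot: [-179.8, 0.1, 0.2]
wrist_force: [-0.4, 0.4, 0.1]
width: 93.0
gripper_force: 0.0
long_drum [ 641.3 -153.5] 0.9 [0.62]
short_drum [656.8 209.3] 1.2 [0.84]
spindle [621.1  92. ] -8.4 [0.57]
hub [639.1 -32.3] 0.0 [0.44]
```

View pics/endt.png

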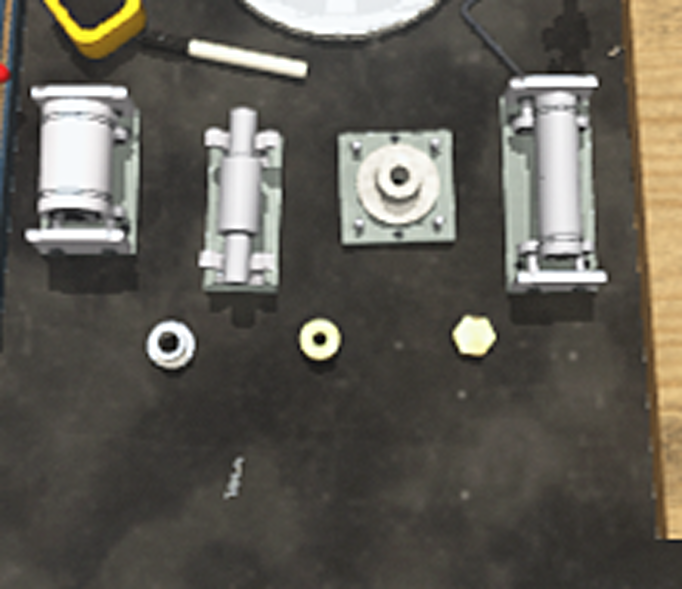

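View pics/ends.png

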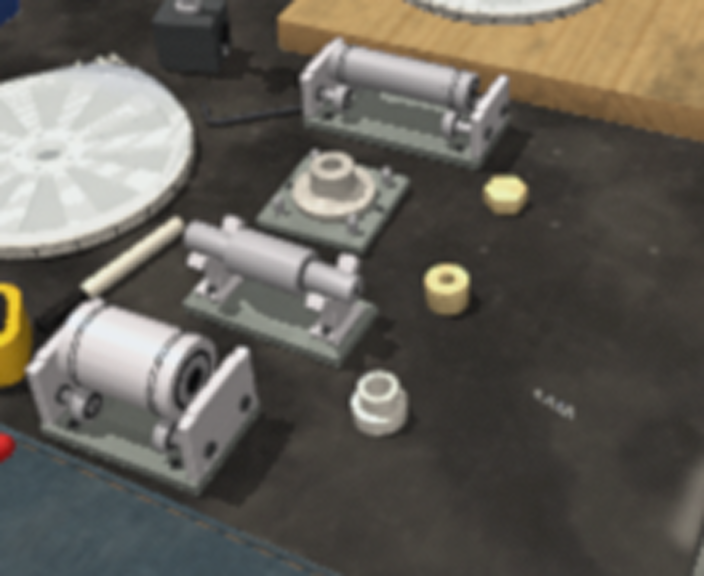

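All four parts look seated in both views: short drum at about (75,155), spindle (240,195), hub (398,180) and long drum (557,170) in the top crop. I'll check the axial offsets by drawing the expected seated outlines, and take two pictures apart in time to check nothing is moving.

```bash
python3 -m crank '[[[0,0,0],[0,0,0]],[[0,0,0],[0,0,0]],[[0,0,0],[0,0,0]],[[0,0,0],[0,0,0]],[[0,0,0],[0,0,0]],[[0,0,0],[0,0,0]]]' >/dev/null
python3 - <<'E'
from vis import *
from station import get_image
d=get_image("top");e=get_image("side")
out=[]
for d,(r0,r1,c0,c1) in((d,(110,200,178,378)),(e,(155,310,150,320))):
    o=cv2.resize(d["color"][:,:,::-1],None,fx=S,fy=S,interpolation=cv2.INTER_CUBIC)
    for n,(q,zz) in {'long_drum':((633.4,-148.4,0),32),'short_drum':((647.5,207.6,-.02),32),'spindle':((621.3,88.2,-.04),32),'hub':((638.8,-30.6,.0),10)}.items():
        for P in model(n):
            h=cv2.convexHull(((proj(d,place(q,zz)(P))+.5)*S-.5).astype(np.float32)).astype(int);cv2.polylines(o,[h],True,(0,0,255),1)
    out.append(o[r0*S:r1*S,c0*S:c1*S])
cv2.imwrite("pics/et.png",out[0]);cv2.imwrite("pics/es.png",out[1][:600])
E
```

```text
(no output)
```

View pics/et.png

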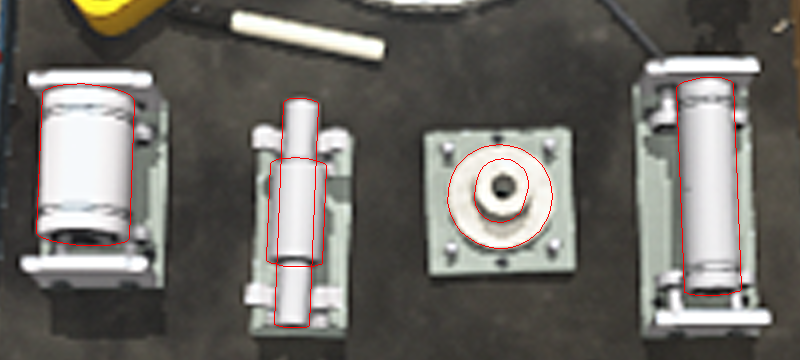

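View pics/es.png

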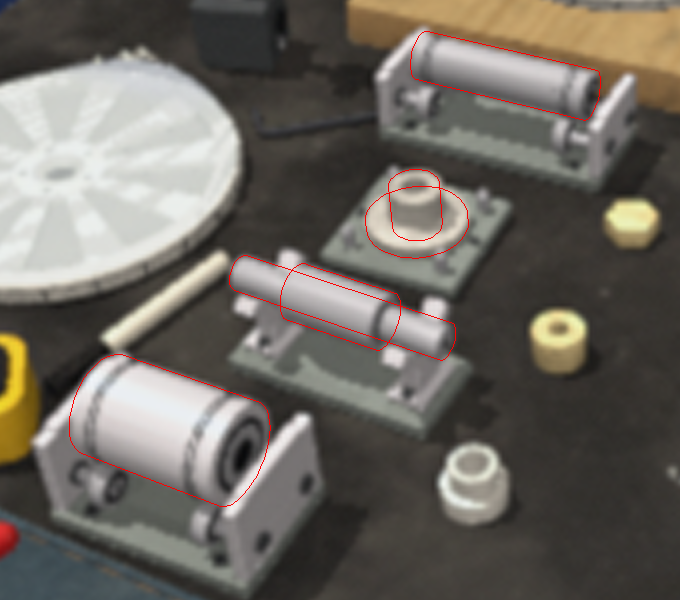

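The expected seated outlines match all four parts in both views, and nothing has moved.

```bash
python3 -c "
from station import robot
print(robot.job_done())"
```

```text
the job is handed in; nothing more can be done
None
```

All four parts are seated in their rests, released and lying still in the final camera images, and the job was handed in at about 42 s of the 106 s limit; the hand-in call returned no pass/fail verdict.

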